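# Heft the tessera jars: restock or keep working

### The arm

A 6-joint arm with a two-finger parallel gripper is mounted at the origin on the work surface. World frame = base frame: x ahead of the robot, y to its left, z up, the work surface at z = 0. Lengths are in m, angles in rad, forces in N, time in s.
With the tool pointing down it reaches from about 0.375 to 0.75 m from the base axis. Payload 9 kg.
Tool frame: the origin (TCP) lies at the very end of the fingers, on their centre line; the grasp point (between the pads) lies manip.pinch_z behind it (manip.pinch_z is the distance from the TCP to the grasp point, in m); z points along the fingers, y is the line along which they close (so a half turn about z gives the same grasp; the last joint's range is limited). The gripper opens to 85 mm and grips with 20 to 120 N. Pads are 22 mm wide; open, the fingers measure 114 mm over their backs; the gripper's body (76 mm by 85 mm) begins 54 mm behind the grasp point. The pads swing forward as they close: fully open they stand 13 mm farther back than shut.
Start: joints at [0.905, 0.104, 0.097, 1.564, 0, 1.353], TCP at [0.26, 0.541, 0.231] pointing down, gripper open.
Joint ranges: [-2.99, 2.99], [-0.84, 1.86], [-1.1, 1.16], [-1.84, 2.11], [-1.51, 1.56], [-3.14, 3.14]. Speed limits (rad/s): [2.22, 2.22, 2.57, 3.14, 3.14, 3.14].

### API

Orientations are given as a 3x3 rotation matrix whose columns are the frame's x, y, z axes.
In Python, from cell import manip gives the robot as it stands.
- The arm moves only by the shell command python3 -m crank 'ROWS' [OPENING] [FORCE]. ROWS is text: rows parted by semicolons, each of 4 numbers parted by spaces: the shift along the world's x, y, z each as a share of 3 cm, from -1 to 1, then the turn about the world's z as a share of 0.1 rad, from -1 to 1. In form: tx ty tz turn; .... A call has exactly 5 rows; each row shifts and turns the commanded pose from where the row before left it; what a row does not reach is not made up. A row lasts 1/12 s, in which the tool goes at most 41.7 mm and 7.16 degrees, less where a joint would pass 70% of its speed; a pose out of reach is approached as far as the arm can. A call with a number of a shift or a turn outside -1 to 1 is refused whole. A call with a gripper value outside its range is refused whole. OPENING is the opening, from -1 (shut) to 1 (fully open), set as the call begins (- or left out, the last holds). The fingers move at their own pace and stop on an object; FORCE is the grip in N (left out, the last holds). Time passes only in rows, so rows that do not move let the fingers close, or fill a call up. It gives the time, the measured TCP pose, the force, the opening and the grip force at its end, in the units of the state.
- manip.observe(): the state, without advancing time (a new reading comes with each control period).
- manip.grab_frame(name): name is "side" or "top" or "wrist"; returns a dict with "img" (384x512x3 uint8, blue, green, red), "intrinsics" (3x3 intrinsics, pixels), "R" (3x3) and "t" (3): a world point X has camera coordinates R X + t; the wrist camera has in their place "mount" (4x4, takes a point from camera to tool coordinates, whose origin is the TCP and whose axes are the flange's). Camera axes: x right, y down, z forward; pixel columns grow to the right and rows downward; lengths in m; the calibration is good to about 2 mm. A picture is of the moment at which its call begins: read the wrist's pose just before it. There is no depth.
- manip.close_job(): hands the job in; it is judged then, once.
The state is a dict: "time_s": time; "joints": joint angles; "qvel": joint speeds; "joint_efforts": joint torques, N m; "tool_pos": TCP position; "tcp_rot": TCP orientation; "wrist_force": force on the tool from outside, world axes, zero at the start; "torque": the same for the moment, N m; "width": finger opening in m; "grasp_force": force on a finger pad.
Only numpy, scipy, OpenCV 4.12 (cv2) and the standard library are available. Lean on these libraries where they do the work, as an engineer would, in place of code of your own. Each camera call takes 0.05 s, during which the arm holds its last target. There are 200 camera calls.

### The job

The three white jars with blue lids look alike, so pick each one up and feel by its weight how much mosaic glass is left in it. Stand the jars that are more than half full on the plywood work tray and those that are less than half full in the grey refill crate; a jar that is about half full may go in either. Set every jar down gently and upright on the bottom of the tray or crate, and leave the other things on the bench alone.

Things in the scene. Friction and masses are not known exactly. Their poses are not given: they have to be found in the camera images.
- jar_a: one of three identical opaque jars: white, straight-sided, blue screw lid, green 4 mm sample tessera on the lid; 64 mm across, 125 mm tall. Origin: centre of the underside, z up; round, so yaw is of no matter. Weighs, contents included, 90 g (nearly empty) to 590 g (full); half full is 330 g; each jar differs, and which is which changes. Grip round its upper 50 mm, 40 N holds it
- jar_b: one of three identical opaque jars: white, straight-sided, blue screw lid, green 4 mm sample tessera on the lid; 64 mm across, 125 mm tall. Origin: centre of the underside, z up; round, so yaw is of no matter. Weighs, contents included, 90 g (nearly empty) to 590 g (full); half full is 330 g; each jar differs, and which is which changes. Grip round its upper 50 mm, 40 N holds it
- jar_c: one of three identical opaque jars: white, straight-sided, blue screw lid, green 4 mm sample tessera on the lid; 64 mm across, 125 mm tall. Origin: centre of the underside, z up; round, so yaw is of no matter. Weighs, contents included, 90 g (nearly empty) to 590 g (full); half full is 330 g; each jar differs, and which is which changes. Grip round its upper 50 mm, 40 N holds it
- crate: grey plastic refill crate, open on top, fixed, 300 mm (its x) by 200 mm (its y) outside, walls 5 mm thick and 75 mm high, flat floor 5 mm thick. Origin: centre of the underside, on the bench. Three jars fit in a row along its x, 85 mm apart. Crate and tray stand left and right of the jars, either way round
- tray: low plywood work tray, open on top, fixed, 300 mm (its x) by 200 mm (its y), rim 8 mm thick and 22 mm high, flat floor 8 mm thick, wooden grips on its two short ends. Origin: centre of the underside, on the bench. Three jars fit in a row along its x, 85 mm apart
- palette_knife: palette knife, wooden handle and steel blade, 160 mm long, 20 mm high, lying across the bench between the jars; origin near its middle, on the bench. Leave alone
- brush: small flat brush, 160 mm long, 12 mm high, lying across the bench between the jars; origin near its middle, on the bench. Leave alone
- nippers: wheeled mosaic nippers with red handles, 190 mm long, 60 mm wide, 22 mm high, lying between the jars and the right-hand box; origin at their middle, on the bench. Leave alone
- squeeze_bottle: white squeeze bottle with green cap, 68 mm across, 200 mm tall, at the left side of the bench; origin at the centre of its underside. Leave alone
- dish: small clear dish heaped with tesserae, 76 mm across, about 45 mm high, between the jars and the left-hand box; origin at the centre of its underside. Leave alone
- mug: blue mug, 80 mm across, 95 mm tall, at the right side of the bench; origin at the centre of its underside. Leave alone
Things that resemble listed ones, but are neither listed nor needed, are in the scene too. What is shaped like the jar_a but pink or red is not meant.

How it is judged:
By the outcome, as a careful person would: the job done as asked, in the order asked, and still so for the second after the job is handed in, with the robot touching nothing.
It also fails if it takes over 69 s, if anything falls off the work surface, if the arm or the gripper's body presses on something with over 40 N, if the wrist force passes 120 N, or if a joint passes its speed limit or range.

## Working session

There is one attempt and no reset: what is moved stays moved. The work goes in short steps, Python scripts to look and compute and a shell command to move; the robot and the scene stay as the last step left them, time stands still between calls to the robot, and variables do not carry over. Pictures are saved under pics/ and viewed, at most 10 in all, crops included, and the job is handed in when it is done.

```bash
mkdir -p pics; ls
python3 - <<'E'
from cell import manip
import cv2,numpy as np
print(manip.pinch_z); print(manip.observe())
for n in("top","side"):
    f=manip.grab_frame(n); cv2.imwrite(f"pics/{n}0.png",f["img"]); print(n,f["intrinsics"],f["R"],f["t"])
    np.savez(f"{n}0.npz",K=f["intrinsics"],R=f["R"],t=f["t"],img=f["img"])
E
```

```text
pics
0.0187
{'time_s': 0.0, 'joints': array([ 9.05328251e-01,  1.04722628e-01,  9.64725046e-02,  1.56388504e+00,
       -1.34213832e-05,  1.35310421e+00]), 'qvel': array([-1.24849818e-03,  1.78281333e-03,  1.27426515e-03, -4.43639251e-04,
        3.79599175e-04, -1.27252042e-05]), 'joint_efforts': array([ 5.88682778e-04, -5.56928694e+01,  5.03649974e+01,  1.68370327e-02,
       -4.71942949e-04, -2.55913750e-05]), 'tool_pos': array([0.25956102, 0.54058803, 0.23051044]), 'tcp_rot': array([[-9.01412147e-01,  4.32961287e-01, -8.16079036e-04],
       [ 4.32961968e-01,  9.01411564e-01, -1.06145580e-03],
       [ 2.76053812e-04, -1.31014033e-03, -9.99999104e-01]]), 'wrist_force': array([-0.46509993, -0.06816436,  0.75240136]), 'torque': array([0.03468476, 0.10202141, 0.01386473]), 'grasp_force': 0.0, 'width': 0.0856308312887895}
top [[407.14693968   0.         253.18839646]
 [  0.         407.14693968 194.24920465]
 [  0.           0.           1.        ]] [[-0.00411624 -0.9999874  -0.00287428]
 [-0.99047152  0.0044727  -0.13764509]
 [ 0.13765621  0.00228031 -0.99047744]] [-0.00465836  0.53113545  1.39597787]
side [[377.9271385    0.         258.41104185]
 [  0.         377.9271385  196.25748114]
 [  0.           0.           1.        ]] [[ 0.74584769 -0.66606193  0.00852837]
 [-0.46379565 -0.52845719 -0.71107425]
 [ 0.47812637  0.52639766 -0.7030652 ]] [-0.39917456  0.25796655  1.0392085 ]
```

View pics/top0.png

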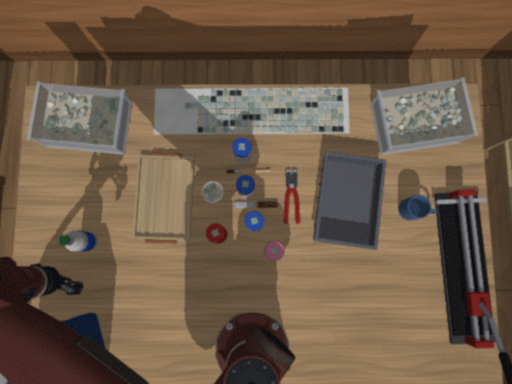

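View pics/side0.png

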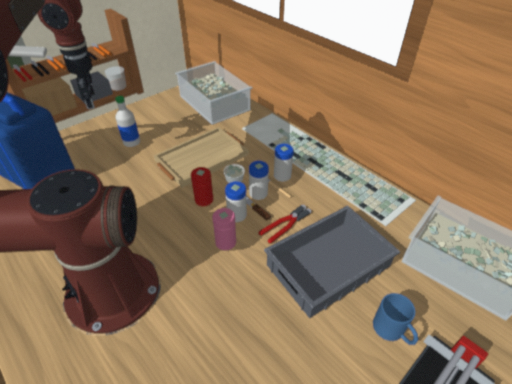

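The top view shows three blue-lid jars at about (242,148), (245,185) and (255,221). The tray is on the left around (165,197) and the crate on the right around (350,200). Next I'll measure them.

```bash
cat > h.py <<'E'
import numpy as np,cv2
def ray(f,u,v,z):
    K,R,t=f["K"],f["R"],f["t"]
    d=R.T@np.linalg.solve(K,[u,v,1.]);c=-R.T@t
    return c+d*(z-c[2])/d[2]
def proj(f,X):
    p=f["K"]@(f["R"]@np.array(X)+f["t"]);return p[:2]/p[2]
def blobs(img,lo,hi,amin=30):
    m=cv2.inRange(cv2.cvtColor(img,cv2.COLOR_BGR2HSV),lo,hi)
    m=cv2.morphologyEx(m,cv2.MORPH_CLOSE,np.ones((5,5)))
    c,_=cv2.findContours(m,cv2.RETR_EXTERNAL,cv2.CHAIN_APPROX_SIMPLE)
    return [x for x in c if cv2.contourArea(x)>amin]
E
python3 - <<'E'
from h import *
T=dict(np.load("top0.npz"));S=dict(np.load("side0.npz"))
for n,F in(("top",T),("side",S)):
    for c in blobs(F["img"],(105,130,60),(125,255,255)):
        (u,v),r=cv2.minEnclosingCircle(c)
        a,b=cv2.fitEllipse(c)[:2]
        print(n,round(u),round(v),round(r,1),[round(x,1) for x in a],"xy@.125",ray(F,*a,.125)[:2].round(4))
# red, pink lids
for c in blobs(T["img"],(165,80,60),(180,255,255),60)+blobs(T["img"],(0,170,60),(5,255,255),60):
    (u,v),r=cv2.minEnclosingCircle(c); print("red/pink",round(u),round(v),round(r,1),ray(T,u,v,.125)[:2].round(3))
hsv=cv2.cvtColor(T["img"],cv2.COLOR_BGR2HSV)
print("px",hsv[200,345],hsv[160,350],hsv[200,165],hsv[125,140])
img=T["img"]
cv2.imwrite("pics/zoom.png",cv2.resize(img[135:265,125:400],None,fx=2.9,fy=2.9,interpolation=cv2.INTER_CUBIC))
E
```

```text
top 86 242 9.2 [87.6, 241.4] xy@.125 [0.3665 0.532 ]
top 254 221 9.4 [254.0, 220.7] xy@.125 [ 0.4316 -0.0093]
top 415 206 9.9 [415.4, 206.0] xy@.125 [ 0.4775 -0.5396]
top 245 184 9.1 [245.0, 184.3] xy@.125 [0.5523 0.0199]
top 242 147 9.4 [241.5, 147.2] xy@.125 [0.6784 0.0313]
side 393 317 21.8 [393.4, 316.4] xy@.125 [ 0.4315 -0.5736]
side 235 190 10.2 [235.2, 190.2] xy@.125 [ 0.4239 -0.0174]
side 258 169 9.2 [258.3, 168.9] xy@.125 [0.5424 0.0104]
side 284 151 9.5 [283.7, 151.1] xy@.125 [0.6691 0.0226]
side 128 132 10.3 [128.5, 132.3] xy@.125 [0.3267 0.4663]
side 31 138 50.6 [16.7, 139.8] xy@.125 [0.0133 0.6806]
red/pink 480 302 13.5 [ 0.169 -0.726]
red/pink 274 250 9.9 [ 0.336 -0.074]
red/pink 479 344 13.2 [ 0.042 -0.713]
red/pink 479 303 13.9 [ 0.167 -0.722]
red/pink 216 233 10.1 [0.392 0.114]
red/pink 462 194 12.6 [ 0.518 -0.697]
red/pink 292 205 17.8 [ 0.481 -0.133]
px [116  20  88] [109  26  77] [ 18  84 157] [ 17  98 156]
```

View pics/zoom.png

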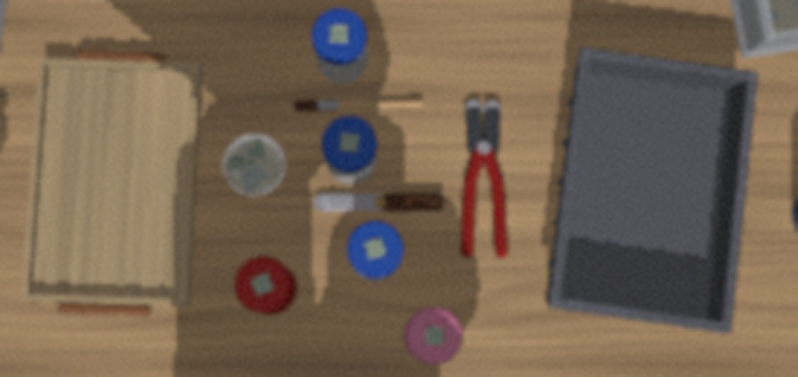

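The zoom shows clear rim corners: tray (44,62), (202,66), (188,304), (27,298); crate (583,48), (757,72), (730,330), (550,305).

Run:
```python
from h import *
T=dict(np.load("top0.npz"))
for n,z,P in(("tray",.022,[(44,62),(202,66),(188,304),(27,298)]),("crate",.075,[(583,48),(757,72),(730,330),(550,305)])):
    W=np.array([ray(T,u/2.9+125-.3,v/2.9+135-.3,z)[:2] for u,v in P])
    c=W.mean(0);a=(W[0]+W[1]-W[2]-W[3])/2;L=np.linalg.norm(a);a/=L
    print(n,W.round(3).tolist(),"c",c.round(4),"len",L.round(3),"wid",np.linalg.norm(W[1]-W[0]).round(3),"axis",a.round(3))
    for k in(-1,0,1):
        s=c+a*.085*k;print(s.round(4),np.linalg.norm(s).round(3))
print("cam",(-T["R"].T@T["t"]).round(3))
```

```text
tray [[0.674, 0.401], [0.668, 0.204], [0.374, 0.217], [0.382, 0.412]] c [0.5245 0.3085] len 0.293 wid 0.197 axis [ 0.999 -0.039]
[0.4396 0.3118] 0.539
[0.5245 0.3085] 0.608
[0.6094 0.3052] 0.682
crate [[0.675, -0.26], [0.645, -0.466], [0.34, -0.42], [0.37, -0.213]] c [ 0.5075 -0.3397] len 0.309 wid 0.209 axis [ 0.989 -0.151]
[ 0.4235 -0.3269] 0.535
[ 0.5075 -0.3397] 0.611
[ 0.5916 -0.3525] 0.689
cam [ 0.334 -0.01   1.456]
```

```bash
python3 -m crank '.29 -.91 0 .22;.29 -.91 0 .22;.29 -.91 0 .22;.29 -.91 0 .22;.29 -.91 0 .22' 1 40
python3 -m crank '.29 -.91 0 .22;.29 -.91 0 .22;.29 -.91 0 .22;.29 -.91 0 .22;.29 -.91 0 .22' 
python3 -m crank '.29 -.91 0 .22;.29 -.91 0 .22;.29 -.91 0 .22;.29 -.91 0 .22;.29 -.91 0 .22' 
python3 -m crank '.29 -.91 0 .22;.29 -.91 0 .22;.29 -.91 0 .22;.29 -.91 0 .22;.29 -.91 0 .22' 
python3 -m crank '0 0 0 0;0 0 0 0;0 0 0 0;0 0 0 0;0 0 0 0'
cat > look.py <<'E'
from h import *
import sys
from cell import manip
o=manip.observe(); f=manip.grab_frame("wrist"); img=f["img"]
M=np.array(f["mount"]);A=np.eye(4);A[:3,:3]=o["tcp_rot"];A[:3,3]=o["tool_pos"]
C=A@M  # cam->world
R=C[:3,:3].T; F=dict(K=f["intrinsics"],R=R,t=-R@C[:3,3])
cv2.imwrite(f"pics/{sys.argv[1]}.png",img)
print("tcp",o["tool_pos"].round(4),"yaw_y",np.degrees(np.arctan2(*o["tcp_rot"][[1,0],1])).round(1),"F",o["wrist_force"].round(2))
for c in blobs(img,(105,130,60),(125,255,255),300):
    (u,v),r=cv2.minEnclosingCircle(c); print("lid px",round(u),round(v),round(r),"world@.125",ray(F,u,v,.125)[:2].round(4),"r_mm",(1e3*np.linalg.norm(ray(F,u+r,v,.125)-ray(F,u,v,.125))).round(1))
E
python3 look.py w1
```

```text
time_s: 0.52
tool_pos: [0.3032, 0.403, 0.2308]
tcp_rot: [[-0.944, 0.33, -0.0], [0.33, 0.944, -0.0], [0.0, -0.001, -1.0]]
wrist_force: [0.5, -0.4, 0.9]
width: 0.0857
grasp_force: 0.0
time_s: 0.93
tool_pos: [0.3468, 0.2666, 0.231]
tcp_rot: [[-0.974, 0.225, -0.0], [0.225, 0.974, -0.0], [0.0, -0.0, -1.0]]
wrist_force: [0.2, 0.2, 0.9]
width: 0.0858
grasp_force: 0.0
time_s: 1.35
tool_pos: [0.3903, 0.13, 0.2311]
tcp_rot: [[-0.993, 0.116, -0.0], [0.116, 0.993, 0.0], [0.0, 0.0, -1.0]]
wrist_force: [0.4, -0.1, -0.1]
width: 0.0851
grasp_force: 0.0
time_s: 1.77
tool_pos: [0.4338, -0.0066, 0.2311]
tcp_rot: [[-1.0, 0.007, -0.0], [0.007, 1.0, 0.0], [0.0, 0.0, -1.0]]
wrist_force: [1.5, 0.3, -0.0]
width: 0.085
grasp_force: 0.0
time_s: 2.18
tool_pos: [0.4336, -0.0042, 0.2314]
tcp_rot: [[-1.0, 0.006, 0.0], [0.006, 1.0, 0.0], [-0.0, 0.0, -1.0]]
wrist_force: [-0.1, -0.4, 0.3]
width: 0.0852
grasp_force: 0.0
tcp [ 0.4336 -0.0042  0.2314] yaw_y 89.6 F [-0.15 -0.4   0.35]
lid px 278 294 30 world@.125 [0.5457 0.0195] r_mm 32.4
lid px 251 191 33 world@.125 [ 0.4305 -0.0086] r_mm 31.6
```

View pics/w1.png

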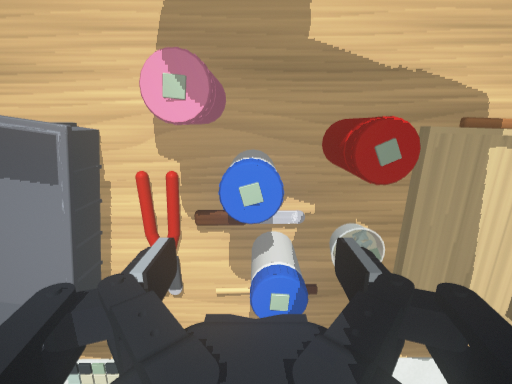

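The wrist view shows the near lid at (251,191) between the fingers, about 2 to 4 mm off. I'll take a force baseline, descend, grip and lift.

```bash
cat > weigh.py <<'E'
import numpy as np
from cell import manip
w=[]
for i in range(12):
    manip.grab_frame("top"); o=manip.observe(); w.append(o["wrist_force"])
w=np.array(w);print("F mean",w.mean(0).round(3),"sd",w.std(0).round(2),"t",round(o["time_s"],2),"tcp",o["tool_pos"].round(4),"width",o["width"],"grip",o["grasp_force"])
E
python3 weigh.py
python3 -m crank '-.07 -.15 -.8 0;0 0 -1 0;0 0 -1 0;0 0 -1 0;0 0 -.8 0'
python3 -m crank '0 0 -.4 0;0 0 -.2 0;0 0 0 0;0 0 0 0;0 0 0 0'
python3 -m crank '0 0 0 0;0 0 0 0;0 0 0 0;0 0 0 0;0 0 0 0' -1 45
```

```text
F mean [-0.046  0.06   0.1  ] sd [0.39 0.43 0.54] t 2.83 tcp [ 0.4338 -0.0052  0.2313] width 0.08549904482572969 grip 0.0
time_s: 3.25
tool_pos: [0.431, -0.0095, 0.0911]
tcp_rot: [[-1.0, 0.008, -0.001], [0.008, 1.0, 0.0], [0.001, 0.0, -1.0]]
wrist_force: [-0.7, -0.5, -1.3]
width: 0.0852
grasp_force: 0.0
time_s: 3.67
tool_pos: [0.4328, -0.01, 0.077]
tcp_rot: [[-1.0, 0.008, 0.002], [0.008, 1.0, -0.001], [-0.002, -0.001, -1.0]]
wrist_force: [0.4, -1.1, -0.0]
width: 0.0852
grasp_force: 0.0
time_s: 4.08
tool_pos: [0.4325, -0.0098, 0.0766]
tcp_rot: [[-1.0, 0.008, 0.002], [0.008, 1.0, -0.0], [-0.002, -0.0, -1.0]]
wrist_force: [-1.3, 1.5, 5.7]
width: 0.0633
grasp_force: 48.4
```

```bash
python3 -m crank '0 0 0 0;0 0 0 0;0 0 .2 0;0 0 .4 0;0 0 .8 0'
python3 -m crank '0 0 1 0;0 0 1 0;0 0 1 0;0 0 .8 0;0 0 .2 0'
python3 -m crank '0 0 0 0;0 0 0 0;0 0 0 0;0 0 0 0;0 0 0 0'
python3 weigh.py
```

```text
time_s: 4.5
tool_pos: [0.4302, -0.0092, 0.1164]
tcp_rot: [[-1.0, 0.008, -0.004], [0.008, 1.0, 0.001], [0.004, 0.001, -1.0]]
wrist_force: [0.1, -0.3, -1.6]
width: 0.063
grasp_force: 49.6
time_s: 4.92
tool_pos: [0.433, -0.0101, 0.2425]
tcp_rot: [[-1.0, 0.008, 0.006], [0.008, 1.0, -0.002], [-0.006, -0.002, -1.0]]
wrist_force: [-0.1, -0.4, -1.7]
width: 0.0634
grasp_force: 49.6
time_s: 5.33
tool_pos: [0.4311, -0.0094, 0.2361]
tcp_rot: [[-1.0, 0.008, -0.002], [0.008, 1.0, 0.001], [0.002, 0.001, -1.0]]
wrist_force: [-0.1, -0.1, -1.3]
width: 0.0632
grasp_force: 49.6
F mean [-0.2   -0.125 -1.223] sd [0.47 0.48 0.43] t 5.93 tcp [ 0.4317 -0.0096  0.2373] width 0.06267057618100408 grip 49.59056317806244
```

The change in Fz is about -1.3 N, so roughly 135 g: less than half, and it goes in the crate.

```bash
python3 -m crank '-.05 -.5 0 0;-.05 -.9 0 0;-.05 -1 0 0;-.05 -1 0 0;-.05 -1 0 0'
python3 -m crank '0 -1 0 0;0 -1 0 0;0 -1 0 0;0 -1 0 0;0 -.9 0 0'
python3 -m crank '0 -.8 0 0;0 -.45 0 0;0 0 0 0;0 0 0 0;0 0 0 0'
python3 -m crank '0 0 -.5 0;0 0 -.9 0;0 0 -.9 0;0 0 -.9 0;0 0 -.8 0'
python3 -m crank '0 0 -.5 0;0 0 -.3 0;0 0 0 0;0 0 0 0;0 0 0 0'
python3 - <<'E'
from cell import manip
import cv2
cv2.imwrite("pics/top1.png",manip.grab_frame("top")["img"][120:280,270:430].repeat(3,0).repeat(3,1))
E
```

```text
time_s: 6.35
tool_pos: [0.424, -0.1429, 0.2375]
tcp_rot: [[-1.0, 0.007, 0.0], [0.007, 1.0, -0.0], [-0.0, -0.0, -1.0]]
wrist_force: [0.3, 0.0, -1.0]
width: 0.0633
grasp_force: 49.7
time_s: 6.77
tool_pos: [0.4239, -0.2905, 0.2372]
tcp_rot: [[-1.0, 0.008, 0.0], [0.008, 1.0, -0.0], [-0.0, -0.0, -1.0]]
wrist_force: [1.2, 0.8, -1.0]
width: 0.0628
grasp_force: 49.7
time_s: 7.18
tool_pos: [0.4243, -0.3252, 0.2374]
tcp_rot: [[-1.0, 0.007, -0.0], [0.007, 1.0, 0.001], [0.0, 0.001, -1.0]]
wrist_force: [0.7, 0.4, -0.7]
width: 0.0634
grasp_force: 49.8
time_s: 7.6
tool_pos: [0.4244, -0.3246, 0.1161]
tcp_rot: [[-1.0, 0.006, 0.0], [0.006, 1.0, 0.0], [-0.0, 0.0, -1.0]]
wrist_force: [-0.2, 0.2, -1.4]
width: 0.0631
grasp_force: 49.8
time_s: 8.02
tool_pos: [0.4249, -0.3265, 0.0949]
tcp_rot: [[-1.0, 0.007, 0.001], [0.007, 1.0, -0.002], [-0.001, -0.002, -1.0]]
wrist_force: [0.2, 0.6, -1.0]
width: 0.0629
grasp_force: 49.8
```

View pics/top1.png

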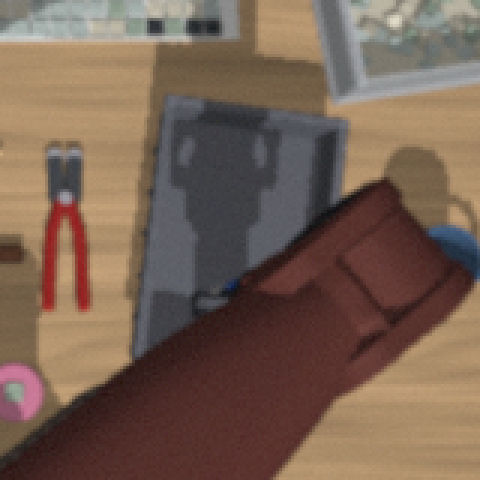

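The picture shows the jar inside the crate, with its lid just visible at (235,285). Now a slow final descent.

```bash
python3 -m crank '0 0 -.15 0;0 0 -.1 0;0 0 -.05 0;0 0 0 0;0 0 0 0'
python3 -m crank '0 0 -.03 0;0 0 0 0;0 0 -.03 0;0 0 0 0;0 0 0 0'
```

```text
time_s: 8.48
tool_pos: [0.4241, -0.326, 0.0842]
tcp_rot: [[-1.0, 0.008, -0.0], [0.008, 1.0, 0.0], [0.0, 0.0, -1.0]]
wrist_force: [-0.3, -0.4, -1.0]
width: 0.0632
grasp_force: 49.8
time_s: 8.9
tool_pos: [0.4242, -0.3261, 0.0825]
tcp_rot: [[-1.0, 0.008, -0.0], [0.008, 1.0, 0.0], [0.0, 0.0, -1.0]]
wrist_force: [-0.0, -0.2, -1.3]
width: 0.0632
grasp_force: 49.8
```

```bash
python3 -m crank '0 0 -.03 0;0 0 0 0;0 0 0 0;0 0 0 0;0 0 0 0'
python3 -m crank '0 0 -.02 0;0 0 0 0;0 0 0 0;0 0 0 0;0 0 0 0'
```

```text
time_s: 9.32
tool_pos: [0.4243, -0.3262, 0.0817]
tcp_rot: [[-1.0, 0.008, 0.0], [0.008, 1.0, -0.0], [-0.0, -0.0, -1.0]]
wrist_force: [-0.8, 0.3, 1.0]
width: 0.063
grasp_force: 49.9
time_s: 9.73
tool_pos: [0.4244, -0.3262, 0.0817]
tcp_rot: [[-1.0, 0.008, 0.0], [0.008, 1.0, -0.0], [-0.0, -0.0, -1.0]]
wrist_force: [-0.7, 1.1, 5.4]
width: 0.0632
grasp_force: 50.2
```

```bash
python3 -m crank '0 0 0 0;0 0 0 0;0 0 0 0;0 0 0 0;0 0 0 0' 1
python3 -m crank '0 0 .3 0;0 0 .7 0;0 0 1 0;0 0 1 0;0 0 1 0'
python3 -m crank '.2 .5 1 0;.35 1 0 0;.35 1 0 0;.35 1 0 0;.35 1 0 0'
python3 -m crank '.35 1 0 0;.35 1 0 0;.35 1 0 0;.35 1 0 0;.35 1 0 0'
python3 -m crank '.35 1 0 0;.35 .8 0 0;.2 .3 0 0;0 0 0 0;0 0 0 0'
python3 look.py w2; python3 weigh.py
python3 - <<'E'
from h import *
from cell import manip
f=manip.grab_frame("top");F=dict(K=f["intrinsics"],R=f["R"],t=f["t"])
for c in blobs(f["img"],(105,130,60),(125,255,255)):
    a=cv2.fitEllipse(c)[0];print(np.round(a),ray(F,*a,.125)[:2].round(4),ray(F,*a,.13)[:2].round(4))
E
```

```text
time_s: 10.15
tool_pos: [0.4242, -0.3261, 0.0809]
tcp_rot: [[-1.0, 0.008, -0.0], [0.008, 1.0, 0.0], [0.0, 0.0, -1.0]]
wrist_force: [-0.1, 0.2, -0.5]
width: 0.0853
grasp_force: 0.0
time_s: 10.57
tool_pos: [0.424, -0.3259, 0.203]
tcp_rot: [[-1.0, 0.008, 0.0], [0.008, 1.0, 0.0], [-0.0, 0.0, -1.0]]
wrist_force: [-0.3, -0.7, 0.3]
width: 0.0853
grasp_force: 0.0
time_s: 10.98
tool_pos: [0.4725, -0.1899, 0.2321]
tcp_rot: [[-1.0, 0.008, 0.001], [0.008, 1.0, -0.001], [-0.001, -0.001, -1.0]]
wrist_force: [1.0, -0.1, -0.3]
width: 0.0854
grasp_force: 0.0
time_s: 11.4
tool_pos: [0.525, -0.0395, 0.2319]
tcp_rot: [[-1.0, 0.008, 0.001], [0.008, 1.0, -0.0], [-0.001, -0.0, -1.0]]
wrist_force: [0.3, -1.1, 0.3]
width: 0.0854
grasp_force: 0.0
time_s: 11.82
tool_pos: [0.5517, 0.0217, 0.2312]
tcp_rot: [[-1.0, 0.007, -0.0], [0.007, 1.0, -0.0], [0.0, -0.0, -1.0]]
wrist_force: [1.0, 0.0, 0.7]
width: 0.0853
grasp_force: 0.0
tcp [0.5517 0.0217 0.2312] yaw_y 89.6 F [0.99 0.04 0.67]
lid px 266 301 29 world@.125 [0.6722 0.0318] r_mm 32.0
lid px 255 193 33 world@.125 [0.5512 0.0207] r_mm 31.5
F mean [-0.018  0.221 -0.079] sd [0.35 0.47 0.25] t 12.47 tcp [0.5517 0.0218 0.231 ] width 0.08539817351524255 grip 0.0
[ 17. 335.] [0.0751 0.7409] [0.0761 0.738 ]
[ 69. 270.] [0.2752 0.5877] [0.2755 0.5855]
[ 88. 242.] [0.3661 0.5318] [0.366  0.5298]
[351. 223.] [ 0.4241 -0.3257] [ 0.4238 -0.3245]
[421. 208.] [ 0.4722 -0.5563] [ 0.4717 -0.5543]
```

View pics/w2.png

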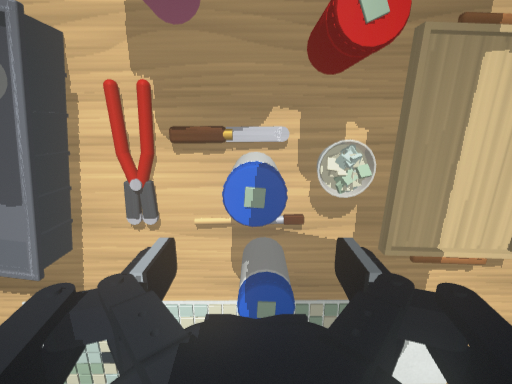

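The middle lid at (255,193) is centred under the gripper. The first jar stands in the crate at (0.424,-0.326).

```bash
python3 -m crank '0 -.03 -.8 0;0 0 -1 0;0 0 -1 0;0 0 -1 0;0 0 -.8 0'
python3 -m crank '0 0 -.4 0;0 0 -.18 0;0 0 0 0;0 0 0 0;0 0 0 0'
python3 -m crank '0 0 0 0;0 0 0 0;0 0 0 0;0 0 0 0;0 0 0 0' -1 45
python3 -m crank '0 0 0 0;0 0 0 0;0 0 .2 0;0 0 .4 0;0 0 .8 0'
python3 -m crank '0 0 1 0;0 0 1 0;0 0 1 0;0 0 .8 0;0 0 .2 0'
python3 -m crank '0 0 0 0;0 0 0 0;0 0 0 0;0 0 0 0;0 0 0 0'
python3 weigh.py
```

```text
time_s: 12.93
tool_pos: [0.5509, 0.0212, 0.0907]
tcp_rot: [[-1.0, 0.008, -0.001], [0.008, 1.0, 0.0], [0.001, 0.0, -1.0]]
wrist_force: [-0.8, 0.2, 0.3]
width: 0.0858
grasp_force: 0.0
time_s: 13.35
tool_pos: [0.5529, 0.0207, 0.0775]
tcp_rot: [[-1.0, 0.008, 0.003], [0.008, 1.0, -0.0], [-0.003, -0.0, -1.0]]
wrist_force: [1.0, -0.4, -0.8]
width: 0.0852
grasp_force: 0.0
time_s: 13.77
tool_pos: [0.5526, 0.0207, 0.077]
tcp_rot: [[-1.0, 0.008, 0.002], [0.008, 1.0, -0.0], [-0.002, -0.0, -1.0]]
wrist_force: [-0.7, -0.2, 6.8]
width: 0.0632
grasp_force: 49.0
time_s: 14.18
tool_pos: [0.5498, 0.0214, 0.116]
tcp_rot: [[-1.0, 0.008, -0.005], [0.008, 1.0, 0.001], [0.005, 0.001, -1.0]]
wrist_force: [-0.2, 0.3, -2.3]
width: 0.0633
grasp_force: 50.0
time_s: 14.6
tool_pos: [0.5531, 0.0208, 0.2431]
tcp_rot: [[-1.0, 0.008, 0.006], [0.008, 1.0, -0.001], [-0.006, -0.001, -1.0]]
wrist_force: [0.6, 0.1, -0.9]
width: 0.0632
grasp_force: 50.0
time_s: 15.02
tool_pos: [0.551, 0.0211, 0.2361]
tcp_rot: [[-1.0, 0.008, -0.002], [0.008, 1.0, 0.001], [0.002, 0.001, -1.0]]
wrist_force: [-0.2, 0.5, -2.4]
width: 0.0629
grasp_force: 50.0
F mean [-0.069  0.137 -2.179] sd [0.34 0.3  0.42] t 15.62 tcp [0.5517 0.021  0.2377] width 0.06269631753836916 grip 49.99706268310547
```

About -2.2 N, or 220 g: less than half, so this one goes in the middle slot of the crate.

```bash
python3 -m crank '-.1 -.5 0 0;-.1 -.9 0 0;-.1 -1 0 0;-.1 -1 0 0;-.1 -1 0 0'
python3 -m crank '-.1 -1 0 0;-.1 -1 0 0;-.1 -1 0 0;-.1 -1 0 0;-.1 -1 0 0'
python3 -m crank '-.2 -1 0 0;-.1 -.9 0 0;-.1 -.5 0 0;0 -.23 0 0;0 0 0 0'
python3 -m crank '0 0 0 0;0 0 -.5 0;0 0 -.9 0;0 0 -.9 0;0 0 -.9 0'
python3 -m crank '0 0 -.8 0;0 0 -.5 0;0 0 -.3 0;0 0 0 0;0 0 0 0'
python3 -m crank '0 0 -.15 0;0 0 -.1 0;0 0 -.03 0;0 0 0 0;0 0 0 0'
```

```text
time_s: 16.03
tool_pos: [0.5365, -0.1122, 0.2377]
tcp_rot: [[-1.0, 0.007, 0.0], [0.007, 1.0, -0.0], [-0.0, -0.0, -1.0]]
wrist_force: [1.1, 0.8, -1.9]
width: 0.0632
grasp_force: 50.1
time_s: 16.45
tool_pos: [0.5214, -0.2625, 0.2377]
tcp_rot: [[-1.0, 0.008, 0.0], [0.008, 1.0, -0.0], [-0.0, -0.0, -1.0]]
wrist_force: [0.4, -0.2, -1.8]
width: 0.0633
grasp_force: 50.1
time_s: 16.87
tool_pos: [0.5095, -0.3408, 0.2373]
tcp_rot: [[-1.0, 0.009, -0.0], [0.009, 1.0, 0.0], [0.0, 0.0, -1.0]]
wrist_force: [0.4, 0.4, -2.3]
width: 0.0632
grasp_force: 50.2
time_s: 17.28
tool_pos: [0.5105, -0.3382, 0.1412]
tcp_rot: [[-1.0, 0.006, 0.001], [0.006, 1.0, -0.0], [-0.001, -0.0, -1.0]]
wrist_force: [0.5, -0.5, -1.1]
width: 0.0635
grasp_force: 50.2
time_s: 17.7
tool_pos: [0.5101, -0.3391, 0.0943]
tcp_rot: [[-1.0, 0.007, 0.0], [0.007, 1.0, 0.0], [-0.0, 0.0, -1.0]]
wrist_force: [-0.4, -0.0, -1.1]
width: 0.0631
grasp_force: 50.3
time_s: 18.12
tool_pos: [0.5098, -0.34, 0.0855]
tcp_rot: [[-1.0, 0.008, 0.0], [0.008, 1.0, -0.0], [-0.0, -0.0, -1.0]]
wrist_force: [-0.3, -1.6, -2.3]
width: 0.063
grasp_force: 50.3
```

```bash
python3 -m crank '0 0 -.04 0;0 0 0 0;0 0 -.03 0;0 0 0 0;0 0 0 0'
python3 -m crank '0 0 -.03 0;0 0 0 0;0 0 0 0;0 0 0 0;0 0 0 0'
```

```text
time_s: 18.53
tool_pos: [0.5097, -0.3399, 0.0831]
tcp_rot: [[-1.0, 0.008, -0.0], [0.008, 1.0, 0.0], [0.0, 0.0, -1.0]]
wrist_force: [0.4, 0.2, -2.1]
width: 0.0631
grasp_force: 50.3
time_s: 18.95
tool_pos: [0.5097, -0.3399, 0.0822]
tcp_rot: [[-1.0, 0.008, -0.0], [0.008, 1.0, 0.0], [0.0, 0.0, -1.0]]
wrist_force: [0.1, 0.6, -2.8]
width: 0.0635
grasp_force: 50.3
```

```bash
python3 -m crank '0 0 -.02 0;0 0 0 0;0 0 -.015 0;0 0 0 0;0 0 0 0'
```

```text
time_s: 19.37
tool_pos: [0.5098, -0.34, 0.0821]
tcp_rot: [[-1.0, 0.008, 0.0], [0.008, 1.0, -0.0], [-0.0, -0.0, -1.0]]
wrist_force: [-2.4, 1.5, 6.9]
width: 0.0631
grasp_force: 50.9
```

```bash
python3 -m crank '0 0 0 0;0 0 0 0;0 0 0 0;0 0 0 0;0 0 0 0' 1
python3 -m crank '0 0 .3 0;0 0 .7 0;0 0 1 0;0 0 1 0;0 0 1 0'
python3 -m crank '.2 .5 1 0;.4 .9 0 0;.45 1 0 0;.45 1 0 0;.45 1 0 0'
python3 -m crank '.45 1 0 0;.45 1 0 0;.45 1 0 0;.45 1 0 0;.45 1 0 0'
python3 -m crank '.45 1 0 0;.45 1 0 0;.45 .7 0 0;.2 .3 0 0;0 0 0 0'
python3 look.py w3; python3 weigh.py
python3 - <<'E'
from h import *
from cell import manip
f=manip.grab_frame("top");F=dict(K=f["intrinsics"],R=f["R"],t=f["t"])
for c in blobs(f["img"],(105,130,60),(125,255,255)):
    a=cv2.fitEllipse(c)[0];print(np.round(a),ray(F,*a,.13)[:2].round(4))
E
```

```text
time_s: 19.78
tool_pos: [0.5097, -0.3399, 0.081]
tcp_rot: [[-1.0, 0.008, -0.0], [0.008, 1.0, 0.0], [0.0, 0.0, -1.0]]
wrist_force: [0.4, -0.1, 0.5]
width: 0.0852
grasp_force: 0.0
time_s: 20.2
tool_pos: [0.5095, -0.3397, 0.2032]
tcp_rot: [[-1.0, 0.008, 0.0], [0.008, 1.0, -0.0], [-0.0, -0.0, -1.0]]
wrist_force: [0.8, -1.1, -0.1]
width: 0.0852
grasp_force: 0.0
time_s: 20.62
tool_pos: [0.5687, -0.2068, 0.2322]
tcp_rot: [[-1.0, 0.008, 0.001], [0.008, 1.0, -0.0], [-0.001, -0.0, -1.0]]
wrist_force: [1.0, -0.4, -0.0]
width: 0.085
grasp_force: 0.0
time_s: 21.03
tool_pos: [0.6362, -0.0563, 0.2321]
tcp_rot: [[-1.0, 0.008, 0.001], [0.008, 1.0, -0.0], [-0.001, -0.0, -1.0]]
wrist_force: [0.2, -0.9, -0.1]
width: 0.0852
grasp_force: 0.0
time_s: 21.45
tool_pos: [0.6829, 0.0345, 0.2313]
tcp_rot: [[-1.0, 0.005, 0.0], [0.005, 1.0, 0.001], [-0.0, 0.001, -1.0]]
wrist_force: [0.3, 0.8, 0.1]
width: 0.0853
grasp_force: 0.0
tcp [0.6829 0.0345 0.2313] yaw_y 89.7 F [0.29 0.84 0.13]
lid px 253 190 32 world@.125 [0.679 0.032] r_mm 31.0
F mean [ 0.018 -0.224  0.26 ] sd [0.56 0.35 0.35] t 22.1 tcp [0.6822 0.0319 0.2313] width 0.0855583960982494 grip 0.0
[ 13. 337.] [0.0682 0.7474]
[ 74. 243.] [0.3628 0.5734]
[ 87. 241.] [0.3669 0.5326]
[351. 223.] [ 0.4238 -0.3245]
[413. 207.] [ 0.4727 -0.5295]
[354. 196.] [ 0.51   -0.3385]
```

```bash
python3 -m crank '-.09 0 -.8 0;0 0 -1 0;0 0 -1 0;0 0 -1 0;0 0 -.8 0'
python3 -m crank '0 0 -.4 0;0 0 -.18 0;0 0 0 0;0 0 0 0;0 0 0 0'
python3 -m crank '0 0 0 0;0 0 0 0;0 0 0 0;0 0 0 0;0 0 0 0' -1 45
python3 -m crank '0 0 0 0;0 0 0 0;0 0 .2 0;0 0 .4 0;0 0 .8 0'
python3 -m crank '0 0 1 0;0 0 1 0;0 0 1 0;0 0 .8 0;0 0 .2 0'
python3 -m crank '0 0 0 0;0 0 0 0;0 0 0 0;0 0 0 0;0 0 0 0'
python3 weigh.py
```

```text
time_s: 22.57
tool_pos: [0.6786, 0.0323, 0.0906]
tcp_rot: [[-1.0, 0.008, -0.002], [0.008, 1.0, 0.0], [0.002, 0.0, -1.0]]
wrist_force: [-1.0, -1.2, -1.2]
width: 0.0852
grasp_force: 0.0
time_s: 22.98
tool_pos: [0.6808, 0.0319, 0.078]
tcp_rot: [[-1.0, 0.008, 0.003], [0.008, 1.0, -0.0], [-0.003, -0.0, -1.0]]
wrist_force: [0.5, 0.1, 0.8]
width: 0.0854
grasp_force: 0.0
time_s: 23.4
tool_pos: [0.6804, 0.032, 0.0774]
tcp_rot: [[-1.0, 0.008, 0.002], [0.008, 1.0, -0.0], [-0.002, -0.0, -1.0]]
wrist_force: [-0.4, 1.4, 6.8]
width: 0.0631
grasp_force: 49.9
time_s: 23.82
tool_pos: [0.6772, 0.0324, 0.115]
tcp_rot: [[-1.0, 0.008, -0.006], [0.008, 1.0, 0.001], [0.006, 0.001, -1.0]]
wrist_force: [0.9, -0.2, -4.9]
width: 0.0631
grasp_force: 51.0
time_s: 24.23
tool_pos: [0.6808, 0.0319, 0.2435]
tcp_rot: [[-1.0, 0.008, 0.006], [0.008, 1.0, -0.001], [-0.006, -0.001, -1.0]]
wrist_force: [0.1, 0.0, -3.5]
width: 0.063
grasp_force: 51.1
time_s: 24.65
tool_pos: [0.6788, 0.0322, 0.2359]
tcp_rot: [[-1.0, 0.008, -0.003], [0.008, 1.0, 0.0], [0.003, 0.0, -1.0]]
wrist_force: [-1.2, 0.0, -4.7]
width: 0.0632
grasp_force: 51.1
F mean [ 0.024  0.2   -4.903] sd [0.48 0.38 0.45] t 25.25 tcp [0.6795 0.0321 0.2378] width 0.06336152291197293 grip 51.109086871147156
```

About -5.0 N, or 510 g: more than half, so this jar goes to the middle of the tray.

```bash
python3 -m crank '-.3 .5 0 0;-.5 .9 0 0;-.5 1 0 0;-.5 1 0 0;-.5 1 0 0'
python3 -m crank '-.5 1 0 0;-.5 1 0 0;-.5 1 0 0;-.6 1 0 0;-.4 .5 0 0'
python3 -m crank '-.35 .3 0 0;0 0 0 0;0 0 0 0;0 0 0 0;0 0 0 0'
python3 -m crank '0 0 0 0;0 0 -.5 0;0 0 -.9 0;0 0 -.9 0;0 0 -.9 0'
python3 -m crank '0 0 -.8 0;0 0 -.5 0;0 0 -.2 0;0 0 0 0;0 0 0 0'
python3 -m crank '0 0 -.1 0;0 0 -.1 0;0 0 -.05 0;0 0 0 0;0 0 0 0'
python3 -c "
from cell import manip
import cv2
cv2.imwrite('pics/side2.png',manip.grab_frame('side')['img'])"
```

```text
time_s: 25.67
tool_pos: [0.6097, 0.1651, 0.2379]
tcp_rot: [[-1.0, 0.008, 0.0], [0.008, 1.0, 0.0], [-0.0, 0.0, -1.0]]
wrist_force: [0.5, -0.3, -4.9]
width: 0.063
grasp_force: 51.3
time_s: 26.08
tool_pos: [0.5336, 0.3021, 0.238]
tcp_rot: [[-1.0, 0.006, -0.0], [0.006, 1.0, 0.001], [0.0, 0.001, -1.0]]
wrist_force: [-0.1, 0.2, -5.6]
width: 0.0631
grasp_force: 51.4
time_s: 26.5
tool_pos: [0.5258, 0.307, 0.2377]
tcp_rot: [[-1.0, 0.009, 0.0], [0.009, 1.0, -0.0], [-0.0, -0.0, -1.0]]
wrist_force: [0.3, -0.2, -5.3]
width: 0.0633
grasp_force: 51.5
time_s: 26.92
tool_pos: [0.5256, 0.3074, 0.1409]
tcp_rot: [[-1.0, 0.009, 0.001], [0.009, 1.0, 0.0], [-0.001, 0.0, -1.0]]
wrist_force: [0.5, 0.8, -4.9]
width: 0.0632
grasp_force: 51.5
time_s: 27.33
tool_pos: [0.5255, 0.3078, 0.0976]
tcp_rot: [[-1.0, 0.008, 0.001], [0.008, 1.0, 0.0], [-0.001, 0.0, -1.0]]
wrist_force: [-0.2, -0.6, -4.4]
width: 0.0633
grasp_force: 51.5
time_s: 27.75
tool_pos: [0.525, 0.3081, 0.0894]
tcp_rot: [[-1.0, 0.008, 0.0], [0.008, 1.0, 0.0], [-0.0, 0.0, -1.0]]
wrist_force: [0.0, -0.3, -4.7]
width: 0.063
grasp_force: 51.5
```

View pics/side2.png

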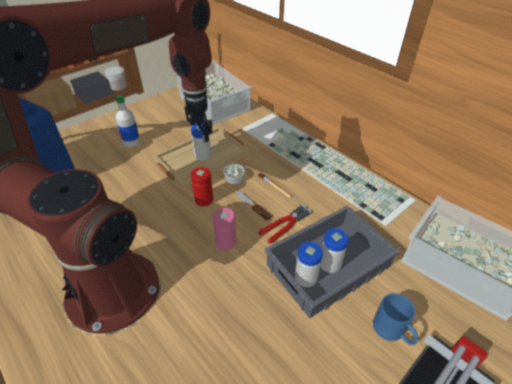

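The side view shows two jars upright in the crate, at (309,265) and (333,250). The third is over the middle of the tray at (202,140), about 3 mm above the floor.

```bash
python3 -m crank '0 0 -.04 0;0 0 0 0;0 0 -.03 0;0 0 0 0;0 0 0 0'
python3 -m crank '0 0 -.03 0;0 0 0 0;0 0 0 0;0 0 0 0;0 0 0 0'
```

```text
time_s: 28.22
tool_pos: [0.5249, 0.3081, 0.0871]
tcp_rot: [[-1.0, 0.008, -0.0], [0.008, 1.0, 0.0], [0.0, 0.0, -1.0]]
wrist_force: [0.5, -0.4, -4.8]
width: 0.0629
grasp_force: 51.5
time_s: 28.63
tool_pos: [0.525, 0.3081, 0.0863]
tcp_rot: [[-1.0, 0.008, 0.0], [0.008, 1.0, 0.0], [-0.0, 0.0, -1.0]]
wrist_force: [1.0, 1.2, -4.1]
width: 0.063
grasp_force: 51.5
```

```bash
python3 -m crank '0 0 -.02 0;0 0 0 0;0 0 -.015 0;0 0 0 0;0 0 0 0'
```

```text
time_s: 29.05
tool_pos: [0.5251, 0.3081, 0.0855]
tcp_rot: [[-1.0, 0.008, 0.0], [0.008, 1.0, 0.0], [-0.0, 0.0, -1.0]]
wrist_force: [-1.1, 0.2, -1.7]
width: 0.0632
grasp_force: 51.9
```

Contact has begun: the load has partly transferred from the gripper. I'll lower about 0.5 mm more, release and retreat.

```bash
python3 -m crank '0 0 -.015 0;0 0 0 0;0 0 0 0;0 0 0 0;0 0 0 0'
python3 -m crank '0 0 0 0;0 0 0 0;0 0 0 0;0 0 0 0;0 0 0 0' 1
python3 -m crank '0 0 .3 0;0 0 .7 0;0 0 1 0;0 0 1 0;0 0 1 0'
python3 -m crank '0 -.5 1 0;0 -1 .5 0;0 -1 0 0;0 -1 0 0;0 -1 0 0'
python3 -m crank '0 -1 0 0;0 -1 0 0;0 -.8 0 0;0 -.3 0 0;0 0 0 0'
python3 -c "
from h import *
from cell import manip
f=manip.grab_frame('top');F=dict(K=f['intrinsics'],R=f['R'],t=f['t'])
for c in blobs(f['img'],(105,130,60),(125,255,255)):
    a=cv2.fitEllipse(c)[0];print(np.round(a),ray(F,*a,.13)[:2].round(4))
cv2.imwrite('pics/top3.png',f['img'])"
```

```text
time_s: 29.47
tool_pos: [0.5252, 0.3081, 0.0855]
tcp_rot: [[-1.0, 0.008, 0.001], [0.008, 1.0, 0.0], [-0.001, 0.0, -1.0]]
wrist_force: [-4.1, -1.1, 5.7]
width: 0.0632
grasp_force: 52.3
time_s: 29.88
tool_pos: [0.5251, 0.3081, 0.0847]
tcp_rot: [[-1.0, 0.008, 0.0], [0.008, 1.0, 0.0], [-0.0, 0.0, -1.0]]
wrist_force: [0.8, 0.1, 0.3]
width: 0.0855
grasp_force: 0.0
time_s: 30.3
tool_pos: [0.5247, 0.308, 0.2068]
tcp_rot: [[-1.0, 0.008, 0.0], [0.008, 1.0, 0.0], [-0.0, 0.0, -1.0]]
wrist_force: [1.3, -0.2, -1.1]
width: 0.085
grasp_force: 0.0
time_s: 30.72
tool_pos: [0.525, 0.172, 0.2511]
tcp_rot: [[-1.0, 0.007, 0.002], [0.007, 1.0, 0.0], [-0.002, 0.0, -1.0]]
wrist_force: [0.7, 0.4, -0.7]
width: 0.0855
grasp_force: 0.0
time_s: 31.13
tool_pos: [0.5252, 0.0784, 0.2505]
tcp_rot: [[-1.0, 0.01, 0.001], [0.01, 1.0, -0.0], [-0.001, -0.0, -1.0]]
wrist_force: [-0.6, -0.7, -0.4]
width: 0.0853
grasp_force: 0.0
[ 12. 339.] [0.063  0.7517]
[ 74. 244.] [0.3572 0.5745]
[ 86. 241.] [0.3676 0.5347]
[351. 223.] [ 0.4239 -0.3245]
[416. 206.] [ 0.4771 -0.54  ]
[354. 196.] [ 0.5099 -0.3385]
[158. 192.] [0.5255 0.3059]
```

View pics/top3.png

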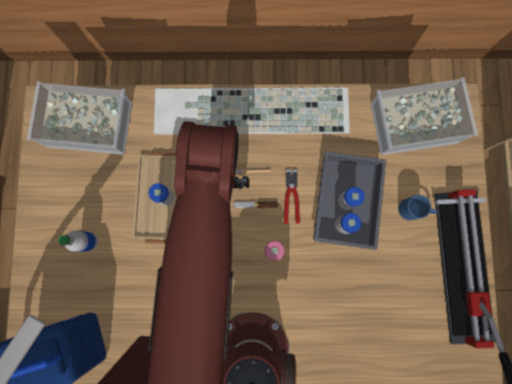

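The final view shows two jars standing in the crate, at (351,223) and (354,196), and one on the tray at (158,192). The arm is clear and the visible bystanders haven't moved.

```bash
python3 -c "
from cell import manip
print(manip.close_job())"
```

```text
the job is handed in; nothing more can be done
None
```

I handed the job in at about 31 s: the heavy jar (about 510 g) stands on the tray and the two light ones (about 135 g and 220 g) stand in the crate, all set down upright; the red jar and dish were hidden by the arm in the last picture.

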